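Clear a stack of microscope parts to their storage places

ROBOT

A 6-joint arm with a two-finger parallel gripper is mounted at the origin on the work surface. World frame = base frame: x ahead of the robot, y to its left, z up, the work surface at z = 0. Lengths are in m, angles in rad, forces in N, time in s.
With the tool pointing down it reaches from about 0.375 to 0.75 m from the base axis. Payload 9 kg.
Tool frame: the origin (TCP) lies on the centre line of the jaws, within the pads' length; the fingertips stand 25 mm ahead of it and the grasp point (between the pads) lies 6 mm ahead of it; z points along the fingers, y is the line along which they close (so a half turn about z gives the same grasp; the last joint's range is limited). The gripper opens to 85 mm and grips with 20 to 120 N. Pads are 22 mm wide; open, the fingers measure 114 mm over their backs; the gripper's body (76 mm by 85 mm) begins 54 mm behind the grasp point. The pads swing forward as they close: fully open they stand 13 mm farther back than shut.
Start: joints at [0.911, 0.104, 0.097, 1.564, 0, 1.353], TCP at [0.257, 0.542, 0.256] pointing down, gripper open.
Joint ranges: [-2.99, 2.99], [-0.84, 1.86], [-1.1, 1.16], [-1.84, 2.11], [-1.51, 1.56], [-3.14, 3.14]. Speed limits (rad/s): [2.22, 2.22, 2.57, 3.14, 3.14, 3.14].

INTERFACE

Orientations are given as a unit quaternion [x, y, z, w].
In Python, from plant import manip gives the robot as it stands.
- The arm moves only by the tool arm_command, never from a script. Its argument "plan" is one flat list of numbers, 4 for each row, row after row: the shift along the tool's x, y, z in mm, then the turn about the tool's z in rad. A call has 1 to 20 rows; each row is the pose to reach, as a shift and turn from the pose commanded when the call began, along the tool's axes at that moment; what a row does not reach only later rows make up. A row lasts 1/10 s, in which the tool goes at most 50 mm and 8.59 degrees, less where a joint would pass 70% of its speed; a pose out of reach is approached as far as the arm can. A call with a gripper value outside its range is refused whole. "fingers" is the closure, from -1 (fully open) to 1 (shut), set as the call begins (left out, the last holds). The fingers move at their own pace and stop on an object; the grip force is fixed at half the most. Time passes only in rows, so rows that repeat a pose let the fingers close. It gives the time, the measured TCP pose, the force, the opening and the grip force at its end, in the units of the state.
- manip.sense(): the state, without advancing time (a new reading comes with each control period).
- manip.camera(name): name is "scene" or "top"; returns (picture, depth): 384x512x3 uint8, red, green, blue; 384x512 float32, m along the optical axis (not along the pixel's ray), 0 where there is no reading.
- manip.camera_params(name): a dict with "fx", "fy", "cx", "cy" (pixels), "distortion" ([k1, k2, p1, p2, k3] as OpenCV has them; the pictures are not rectified), "world_from_camera" (4x4, takes a point from camera to world coordinates). Camera axes: x right, y down, z forward; pixel columns grow to the right and rows downward; lengths in m; the calibration is good to about 2 mm. A picture is of the moment at which its call begins. camera_params takes no time and is no camera call.
- manip.close_job(): hands the job in; it is judged then, once.
The state is a dict: "time": time; "qpos": joint angles; "qvel": joint speeds; "effort": joint torques, N m; "tcp_pos": TCP position; "ee_rot": TCP orientation; "ft_force": force on the tool from outside, world axes, zero at the start; "moment": the same for the moment, N m; "grip_width": finger opening in m; "gripper_force": force on a finger pad.
Only numpy, scipy, OpenCV 4.12 (cv2) and the standard library are available. Lean on these libraries where they do the work, as an engineer would, in place of code of your own. Each camera call takes 0.05 s, during which the arm holds its last target. There are 200 camera calls.

TASK

After the microscope class, take apart the stack of parts on the bench. Stand the small specimen pot upright in the middle of the round canister base and close the hollow cover down over it, home inside the base's rim; lower the collar over the post of its stand until it lies flat; and lay the rectangular sample carrier flat in the pocket of the grey stage. Do not shift the computer mouse or the small black amplifier box, and do not shift or tip the standing objective.

Things in the scene. Friction and masses are not known exactly. Their poses are not given: they have to be found in the camera images.
- pot_c (a point): Specimen pot: closed plain steel cylinder, 30 mm diameter, 32 mm tall, upright, about 70 g. At the start it is the top thing of the stack (stack from the table up: carrier, collar, cover, pot; 128 mm in all, each centred on the one below within about 4 mm). Point: its centre, 16 mm above its underside; z up its axis.
- cover_c (a point): Canister cover: aluminium cylindrical shell with closed flat top, open underneath, dark grooves round its upper part; outside diameter 53 mm, inside 45 mm, 50 mm tall, top 4 mm thick, about 110 g. At the start it stands on the collar, already open side down. Point: on its axis, half-way up (25 mm above its lower edge); z up.
- collar_c (a point): Spacer collar: dark steel ring, outside diameter 64 mm, bore 32 mm, 24 mm tall, about 200 g. At the start it lies flat on the carrier. Point: on its axis, half-way up (12 mm above its underside); z up its axis.
- carrier_c (a point): Sample carrier: solid aluminium slab with four dark screw heads, 100 mm long (its x) by 52 mm wide (its y) by 22 mm thick (its z), about 220 g. At the start it lies on the table at the bottom of the stack. Point: its centre, 11 mm above its underside.
- base: Canister base, fixed: round dark steel dish on the table with a bright dot at its centre. Origin: centre of its underside; z up. Flat floor 5 mm above the table, surrounded by a sloping rim that reaches 14 mm above the table and 85 mm outside diameter; the rim narrows from about 67 mm at its mouth to about 59 mm at the floor, and so guides the 53 mm cover home onto the floor with 3 mm play all round. The pot belongs on the floor, under the cover.
- stand: Collar stand, fixed: black disc 80 mm in diameter and 8 mm thick with an upright steel post in its middle, 14 mm in diameter, tapered at the tip, its top 43 mm above the table. Origin: centre of the disc's underside, on the post's axis; z up. The collar lies on the disc with the post through its bore.
- stage: Stage, fixed: grey rectangular block, 150 mm (its x) by 92 mm (its y), with a small black micrometer drum sticking out 40 mm on its +x end. Origin: centre of its underside, z up. On its top, 14 mm above the table, is a pocket: two end stops 8 mm tall with 116 mm clear between them along x, and two side lips only 4 mm tall with 68 mm clear between them along y. The carrier lies in it flat, its long side along the stage's x, either way round (8 mm play on each side).
- objective_c (a point): Bystander, loose: black microscope objective standing upright, 34 mm diameter, 43 mm tall. Point: its centre, half-way up.
- amp_c (a point): Bystander, loose: small black amplifier box 65 x 40 x 22 mm with a connector stub on one end. Point: its centre, half-way up.
- mouse_c (a point): Bystander, loose: black computer mouse 100 x 58 x 28 mm. Point: its centre, half-way up.
Mind the look-alikes: they are no part of the job. What is shaped like the base but orange or white is not meant. Leave any orange or red look-alike of the part that bears pot_c alone.

How it is judged:
By the outcome, as a careful person would: the job done as asked, in the order asked, and still so for the second after the job is handed in, with the robot touching nothing.
It also fails if it takes over 106 s, if anything falls off the work surface, if the arm or the gripper's body presses on something with over 40 N, if the wrist force passes 120 N, or if a joint passes its speed limit or range.

## Working session

There is one attempt and no reset: what is moved stays moved. The work goes in short steps, Python scripts to look and compute and a tool call to move; the robot and the scene stay as the last step left them, time stands still between calls to the robot, and variables do not carry over. Pictures are saved under pics/ and viewed, at most 14 in all, crops included, and the job is handed in when it is done.

Besides the shell and the picture viewer there is one more tool, called after "Emit:" by a JSON object that holds its "name" and its "arguments". arm_command: Moves the arm, as the interface text tells. Its arguments: {"type":"object","properties":{"plan":{"type":"array"},"fingers":{"type":"number"}},"required":["plan"]}

```bash
mkdir -p pics
cat > h.py <<'E'
import numpy as np, cv2, sys
from plant import manip
def shot(n,save=None):
    im,d=manip.camera(n)
    np.savez(f'{n}.npz',im=im,d=d)
    if save: cv2.imwrite(f'pics/{save}.png',im[:,:,::-1])
    return im,d
def load(n):
    z=np.load(f'{n}.npz'); return z['im'],z['d']
def rays(n,px):
    p=manip.camera_params(n); K=np.array([[p['fx'],0,p['cx']],[0,p['fy'],p['cy']],[0,0,1]])
    u=cv2.undistortPoints(np.array(px,float).reshape(-1,1,2),K,np.array(p['distortion'],float)).reshape(-1,2)
    T=np.array(p['world_from_camera']); dc=np.c_[u,np.ones(len(u))]
    return T[:3,3],dc@T[:3,:3].T
def onz(n,px,z):
    o,r=rays(n,px); return o+r*((z-o[2])/r[:,2])[:,None]
def cloud(n,d):
    g=np.mgrid[0:384,0:512]; px=np.c_[g[1].ravel(),g[0].ravel()]
    o,r=rays(n,px); P=o+r*d.reshape(-1,1); P[d.ravel()==0]=np.nan
    return P.reshape(384,512,3)
E
python3 - <<'E'
from h import *
for n in('scene','top'):
    shot(n,n+'0'); p=manip.camera_params(n); print(n,p['fx'],np.round(np.array(p['world_from_camera']),3).tolist())
s=manip.sense(); print(s['time'],s['tcp_pos'],s['ee_rot'],s['ft_force'],s['grip_width'])
E
```

```text
scene 417.89646559975506 [[-0.876, 0.326, -0.356, 0.916], [0.482, 0.562, -0.672, 0.749], [-0.019, -0.76, -0.65, 0.772], [0.0, 0.0, 0.0, 1.0]]
top 453.28136657994025 [[-0.014, -0.998, 0.062, 0.502], [-0.999, 0.015, 0.028, 0.03], [-0.029, -0.062, -0.998, 1.312], [0.0, 0.0, 0.0, 1.0]]
0.1 [0.25636649 0.54217714 0.25559872] [ 2.19107658e-01  9.75700504e-01 -5.47419305e-04 -2.46342583e-04] [-0.14573389 -0.11619092  0.72992567] 0.08520870522909119
```

View pics/scene0.png

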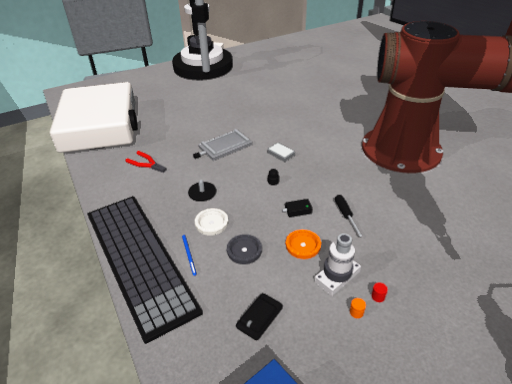

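View pics/top0.png

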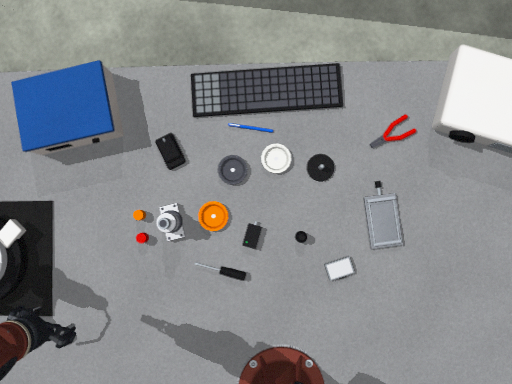

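The top view shows the stack at (170,222), base at (233,170), stand at (320,167) and stage at (383,221). The objective is at (301,237), the amp at (252,236) and the mouse at (170,151). The orange and red pots at (139,215) and (142,238), and the orange and white dishes, are look-alikes.

Run:
```python
from h import *
im,d=load('top'); C=cloud('top',d)
def reg(name,u0,u1,v0,v1,z0,z1):
    S=C[v0:v1,u0:u1]; m=(S[...,2]>z0)&(S[...,2]<z1); P=S[m]
    if len(P)<5: print(name,'few',len(P)); return
    (c,sz,a)=cv2.minAreaRect(P[:,:2].astype(np.float32))
    print(name,len(P),'bbox mid',((P.min(0)+P.max(0))/2).round(4),'ext',np.ptp(P,axis=0).round(3),'med z',np.median(P[:,2]).round(4),'rect',np.round(c,4),np.round(sz,4),round(a,1))
print('table z',np.nanmedian(C[280:330,300:330,2]))
reg('pot',145,200,190,250,.115,.15)
reg('cover',145,200,190,250,.085,.105)
reg('collar',145,200,190,250,.035,.052)
reg('carrier',145,200,190,250,.012,.03)
reg('base',212,255,150,190,.004,.03)
reg('stand',300,342,148,188,.004,.014)
reg('post',300,342,148,188,.03,.06)
reg('stage',355,412,192,255,.008,.03)
reg('stops',355,412,192,255,.0195,.03)
reg('obj',290,315,225,250,.03,.06)
reg('amp',238,268,226,255,.012,.04)
reg('mouse',150,190,130,172,.01,.04)
reg('orange',128,150,205,225,.015,.05)
reg('red',132,152,228,248,.015,.05)
reg('odish',195,232,198,236,.004,.03)
# bright dot
for n,w,z in(('top',(225,242,162,178),.005),('scene',(232,256,238,260),.005)):
    I=(im if n=='top' else load('scene')[0])[w[2]:w[3],w[0]:w[1]].astype(float).mean(2)
    m=I>(I.min()+I.max())/2; v,u=np.nonzero(m); print(n,'dot',m.sum(),onz(n,[[u.mean()+w[0],v.mean()+w[2]]],z))
# scene cloud
ims,ds=load('scene'); C=cloud('scene',ds)
reg('S pot',300,380,220,300,.115,.15); reg('S post',185,220,170,205,.03,.06); reg('S carrier',300,370,220,300,.012,.03)
big=cv2.resize(np.vstack([im[185:255,135:215],im[140:210,215:295]]),None,fx=4,fy=4,interpolation=cv2.INTER_CUBIC)
big2=cv2.resize(im[175:260,355:415],(int(60*6.58),560),interpolation=cv2.INTER_CUBIC)
cv2.imwrite('pics/crop0.png',np.hstack([big,big2])[:,:,::-1])
```

```text
table z 0.00029133837603245727
pot 110 bbox mid [0.4814 0.3059 0.1271] ext [0.026 0.029 0.016] med z 0.1281 rect [0.4813 0.3059] [0.0289 0.0264] 89.2
cover 200 bbox mid [0.482  0.3054 0.0952] ext [0.052 0.051 0.019] med z 0.0958 rect [0.482  0.3055] [0.0508 0.0515] 89.3
collar 99 bbox mid [0.4853 0.2981 0.0433] ext [0.062 0.048 0.016] med z 0.0461 rect [0.4865 0.2962] [0.0628 0.0435] 9.6
carrier 318 bbox mid [0.4822 0.3057 0.021 ] ext [0.108 0.156 0.017] med z 0.0219 rect [0.4835 0.3059] [0.1046 0.1585] 2.3
base 676 bbox mid [0.6313 0.13   0.0126] ext [0.114 0.123 0.017] med z 0.0091 rect [0.6318 0.13  ] [0.122  0.1136] 89.2
stand 618 bbox mid [ 0.6336 -0.1241  0.009 ] ext [0.113 0.119 0.01 ] med z 0.0078 rect [ 0.634  -0.1251] [0.1119 0.1194] 1.3
post 21 bbox mid [ 0.6343 -0.1206  0.0407] ext [0.012 0.012 0.012] med z 0.0416 rect [ 0.6342 -0.1205] [0.0116 0.0114] 3.5
stage 1681 bbox mid [ 0.4798 -0.294   0.0176] ext [0.16  0.129 0.019] med z 0.0146 rect [ 0.4791 -0.2924] [0.1248 0.1602] 87.1
stops 197 bbox mid [ 0.4753 -0.2964  0.0234] ext [0.144 0.091 0.008] med z 0.0221 rect [ 0.4
[... 524 characters left out ...]
 bbox mid [0.4377 0.3927 0.0268] ext [0.029 0.03  0.023] med z 0.032 rect [0.4378 0.3935] [0.0283 0.0285] 37.6
odish 648 bbox mid [0.4965 0.1892 0.0125] ext [0.108 0.105 0.017] med z 0.0095 rect [0.4964 0.1897] [0.105  0.1068] 89.2
top dot 16 [[0.63202121 0.13216921 0.005     ]]
scene dot 20 [[0.63008017 0.13280926 0.005     ]]
S pot 171 bbox mid [0.4801 0.3099 0.1229] ext [0.031 0.03  0.015] med z 0.1263 rect [0.4813 0.309 ] [0.0313 0.0287] 62.6
S post 24 bbox mid [ 0.633  -0.1182  0.0364] ext [0.012 0.014 0.013] med z 0.0389 rect [ 0.633  -0.1183] [0.0125 0.0134] 2.8
S carrier 536 bbox mid [0.4421 0.249  0.0209] ext [0.188 0.193 0.018] med z 0.0209 rect [0.4518 0.2623] [0.1973 0.1666] 75.3
```

View pics/crop0.png

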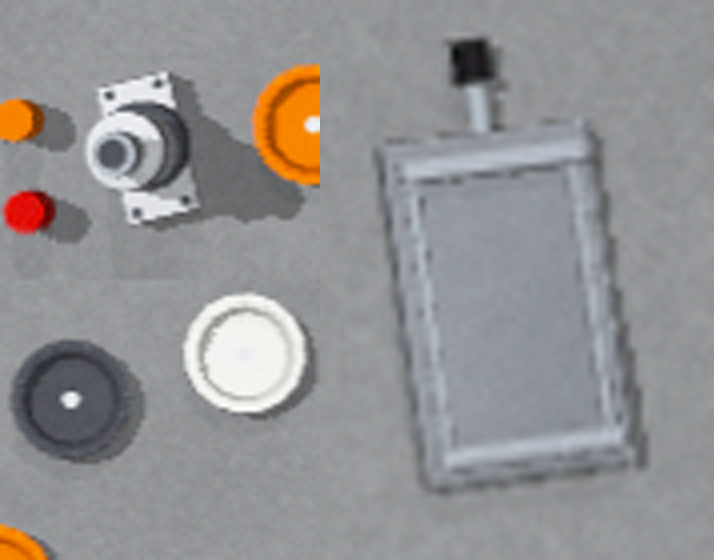

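The crop shows the stage outline with corners about (380,150), (590,122), (640,465) and (428,490), and the drum up, towards +x. The carrier's long axis runs about 14° off world x, with its corners at (97,88), (165,72), (198,205) and (130,222).

```bash
cat >> h.py <<'E'
def go(x,y,z,yawdeg,s=None):
    """yawdeg: world direction of closing line; prints tool-frame shift mm + turn"""
    s=s or manip.sense(); from scipy.spatial.transform import Rotation as Ro
    R=Ro.from_quat(s['ee_rot']).as_matrix()
    d=R.T@(np.array([x,y,z])-s['tcp_pos'])*1000
    y0=np.degrees(np.arctan2(R[1,1],R[0,1])); a=(yawdeg-y0+90)%180-90
    print('shift',d.round(1),'turn',round(-np.radians(a),3),'| at',s['tcp_pos'].round(4),'yaw',round(y0,1),'t',round(s['time'],2))
E
python3 - <<'E'
from h import *
go(.4815,.306,.20,90)
px=lambda c:[[355+(a-320)/6.58,175+b/6.58] for a,b in c]
for c,z in(([(380,150),(590,122),(640,465),(428,490)],.014),([(415,185),(578,165),(610,435),(445,460)],.014)):
    P=onz('top',px(c),z)[:,:2]; print('stage',P.round(4).tolist(),P.mean(0).round(4),'sides',[np.linalg.norm(P[i]-P[i-1]).round(3) for i in range(4)]); d=(P[0]+P[1]-P[2]-P[3]); e=P[0]+P[3]-P[1]-P[2]
    print(np.degrees(np.arctan2(d[1],d[0])),np.degrees(np.arctan2(e[1],e[0]))-90)
P=onz('top',[[135+a/4,185+b/4] for a,b in[(97,88),(165,72),(198,205),(130,222)]],.022)[:,:2]; d=(P[0]+P[1]-P[2]-P[3]);print('carrier',P.mean(0),[np.linalg.norm(P[i]-P[i-1]).round(3) for i in range(4)],np.degrees(np.arctan2(d[1],d[0])))
E
```

```text
shift [-304.5 -117.2   55.7] turn -0.442 | at [0.2564 0.5422 0.2556] yaw 64.7 t 0.1
stage [[0.5435, -0.2449], [0.5543, -0.3368], [0.4055, -0.3542], [0.3963, -0.2619]] [ 0.4749 -0.2994] sides [np.float64(0.148), np.float64(0.093), np.float64(0.15), np.float64(0.093)]
6.633739180830372 6.156085958282247
stage [[0.5281, -0.2597], [0.5357, -0.331], [0.4186, -0.3415], [0.4091, -0.2696]] [ 0.4729 -0.3004] sides [np.float64(0.119), np.float64(0.072), np.float64(0.117), np.float64(0.073)]
4.9465162184673055 6.797426833804423
carrier [0.48310175 0.30575987] [np.float64(0.099), np.float64(0.051), np.float64(0.098), np.float64(0.05)] 13.780518055516119
```

Emit:
{"name": "arm_command", "arguments": {"plan": [-304,-117,50,-0.442,-304,-117,50,-0.442,-304,-117,50,-0.442,-304,-117,50,-0.442,-304,-117,50,-0.442,-304,-117,50,-0.442,-304,-117,50,-0.442,-304,-117,50,-0.442,-304,-117,50,-0.442,-304,-117,50,-0.442,-304,-117,50,-0.442], "fingers": -1}}

```text
time: 1.2
tcp_pos: [0.4806, 0.3077, 0.2066]
ee_rot: [-0.001, 1.0, 0.0, 0.0]
ft_force: [-0.1, 0.0, 0.3]
grip_width: 0.0855
gripper_force: 0.0
```

Run:
```python
from h import *
shot('scene','s1'); go(.4815,.306,.132,90); print(manip.sense()['qpos'].round(3) if hasattr(manip.sense()['qpos'],'round') else manip.sense()['qpos'])
```

```text
shift [-0.8 -1.7 74.6] turn 0.002 | at [0.4807 0.3076 0.2066] yaw 90.1 t 1.25
[ 0.34   0.01  -0.09   1.47   0.     0.338]
```

View pics/s1.png

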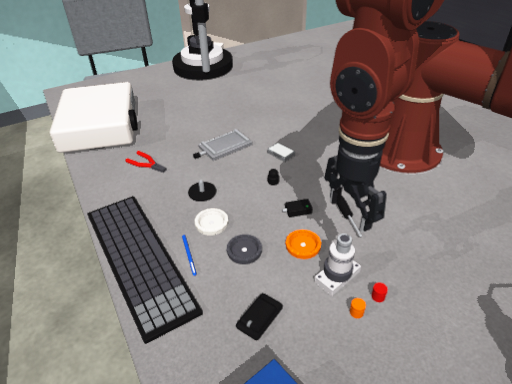

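The fingers are above and slightly right of the pot top (345,237), with their tips around (360,225). I'll check where the tips should project.

Run:
```python
from h import *
p=manip.camera_params('scene'); K=np.array([[p['fx'],0,p['cx']],[0,p['fy'],p['cy']],[0,0,1]]); W=np.linalg.inv(np.array(p['world_from_camera']))
s=manip.sense()
P=np.array([[.4807,.3076-.043,.195],[.4807,.3076+.043,.195],[.4807,.3076,.182],[.4815,.306,.128]])
print(cv2.projectPoints(P,cv2.Rodrigues(W[:3,:3])[0],W[:3,3],K,np.array(p['distortion']))[0].reshape(-1,2).round(1))
im,d=load('scene'); cv2.imwrite('pics/c1.png',cv2.resize(im[140:300,290:400],None,fx=3.6,fy=3.6)[:,:,::-1])
```

```text
[[334.7 202. ]
 [362.  228.1]
 [347.1 219.3]
 [343.2 237.5]]
```

View pics/c1.png

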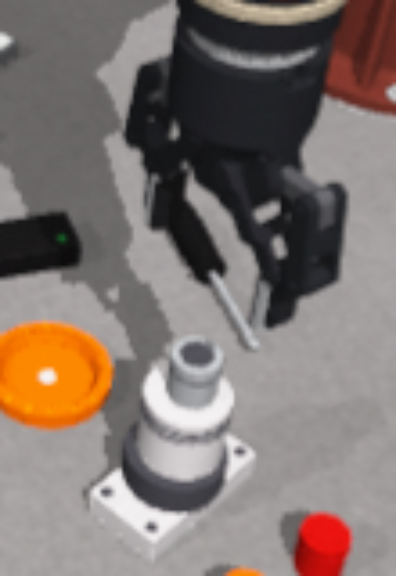

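The pads appear at about (332,196) and (365,225), as projected, so the calibration holds. The stick between them is the screwdriver on the table behind. I'll descend and grip the pot.

Emit:
{"name": "arm_command", "arguments": {"plan": [-1,-2,40,0,-1,-2,74,0,-1,-2,74,0,-1,-2,74,0,-1,-2,74,0]}}

```text
time: 1.75
tcp_pos: [0.4832, 0.3054, 0.1348]
ee_rot: [-0.0, 1.0, 0.001, 0.001]
ft_force: [0.4, 0.1, 0.3]
grip_width: 0.0854
gripper_force: 0.0
```

Emit:
{"name": "arm_command", "arguments": {"plan": [0,0,0,0,0,0,0,0,0,0,0,0,0,0,0,0,0,0,0,0,0,0,0,0,0,0,0,0,0,0,0,0], "fingers": 1}}

```text
time: 2.55
tcp_pos: [0.4827, 0.3049, 0.1329]
ee_rot: [-0.0, 1.0, 0.0, 0.0]
ft_force: [-0.4, 0.9, 5.1]
grip_width: 0.0268
gripper_force: 59.0
```

Emit:
{"name": "arm_command", "arguments": {"plan": [0,0,-30,0,0,0,-80,0,0,0,-80,0,0,0,-80,0]}}

```text
time: 2.95
tcp_pos: [0.483, 0.3048, 0.2133]
ee_rot: [-0.0, 1.0, 0.0, 0.001]
ft_force: [0.4, 0.2, -0.9]
grip_width: 0.027
gripper_force: 59.1
```

Run:
```python
from h import *
im,d=shot('scene'); go(.631,.132,.15,90); s=manip.sense(); print(s['grip_width'],s['ft_force'])
cv2.imwrite('pics/c2.png',cv2.resize(im[140:300,290:400],None,fx=3.6,fy=3.6)[:,:,::-1])
```

```text
shift [-148.7 -172.6   61.8] turn 0.0 | at [0.4823 0.3046 0.2118] yaw 90.0 t 3.0
0.02652083120540393 [-1.02984537 -0.57818229 -1.52251194]
```

View pics/c2.png

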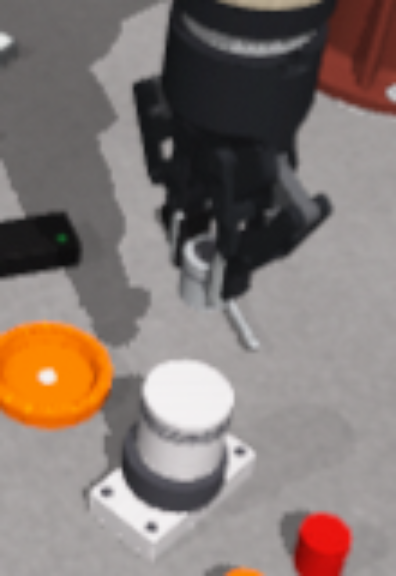

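The pot is held upright between the fingers, and the cover, collar and carrier are left undisturbed. I'll carry the pot to the base.

Emit:
{"name": "arm_command", "arguments": {"plan": [-149,-173,0,0,-149,-173,0,0,-149,-173,0,0,-149,-173,0,0,-149,-173,60,0,-149,-173,130,0,-149,-173,130,0,-149,-173,130,0,-149,-173,150,0,-149,-173,150,0,-149,-173,150,0]}}

```text
time: 4.1
tcp_pos: [0.6314, 0.132, 0.0636]
ee_rot: [-0.0, 1.0, 0.0, 0.0]
ft_force: [0.8, 0.4, 0.0]
grip_width: 0.0268
gripper_force: 59.2
```

Run:
```python
from h import *
im,d=shot('scene'); go(.631,.132,.043,90); s=manip.sense(); print(s['grip_width'],s['ft_force'])
cv2.imwrite('pics/c3.png',cv2.resize(im[150:290,190:310],None,fx=4,fy=4)[:,:,::-1])
```

```text
shift [ 1.   0.  21.2] turn 0.001 | at [0.632  0.132  0.0642] yaw 90.0 t 4.15
0.026888698388066838 [ 0.67706489 -0.56573197 -1.77800915]
```

View pics/c3.png

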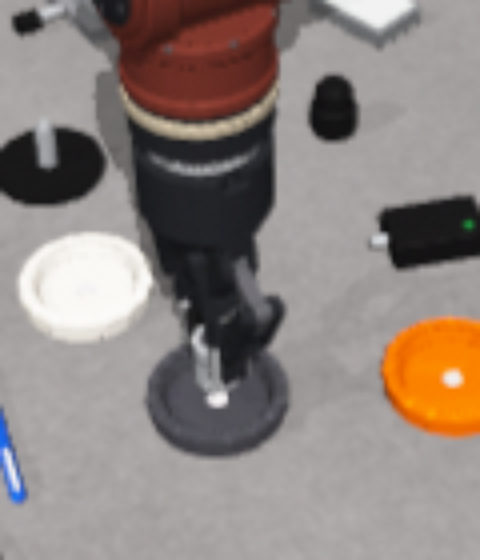

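The pot hangs just above the dish, with the bright dot at (217,399) slightly in front of its underside, which fits the remaining height. I'll lower it and release.

Emit:
{"name": "arm_command", "arguments": {"plan": [0,0,10,0,0,0,18,0,0,0,20,0,0,0,21,0,0,0,21,0,0,0,21,0]}}

```text
time: 4.75
tcp_pos: [0.631, 0.1318, 0.042]
ee_rot: [-0.0, 1.0, -0.0, -0.0]
ft_force: [-5.0, 0.3, 7.6]
grip_width: 0.0269
gripper_force: 60.1
```

Emit:
{"name": "arm_command", "arguments": {"plan": [0,0,0,0,0,0,0,0,0,0,0,0,0,0,0,0,0,0,0,0,0,0,0,0,0,0,0,0], "fingers": -1}}

```text
time: 5.45
tcp_pos: [0.6314, 0.1317, 0.0413]
ee_rot: [-0.0, 1.0, 0.0, 0.0]
ft_force: [0.1, 0.8, 0.1]
grip_width: 0.0854
gripper_force: 0.0
```

Emit:
{"name": "arm_command", "arguments": {"plan": [0,0,-50,0,0,0,-100,0,0,0,-100,0,149,173,-120,0,149,173,-120,0,149,173,-120,0,149,173,-120,0,149,173,-120,0,149,173,-120,0,149,173,-120,0]}}

```text
time: 6.45
tcp_pos: [0.4823, 0.3051, 0.1615]
ee_rot: [-0.001, 1.0, 0.0, 0.0]
ft_force: [0.9, -1.0, -0.2]
grip_width: 0.0857
gripper_force: 0.0
```

```bash
cat >> h.py <<'E'
def reg(C,name,u0,u1,v0,v1,z0,z1):
    S=C[v0:v1,u0:u1]; P=S[(S[...,2]>z0)&(S[...,2]<z1)]
    print(name,len(P),'mid',((P.min(0)+P.max(0))/2).round(4),'ext',np.ptp(P,axis=0).round(3),'med',np.median(P,axis=0).round(4))
E
python3 - <<'E'
from h import *
im,d=shot('scene'); C=cloud('scene',d)
reg(C,'S pot',225,265,215,265,.020,.05); reg(C,'S pot top',225,265,215,265,.034,.042)
reg(C,'S cover top',300,380,220,300,.092,.102)
im,d=shot('top'); C=cloud('top',d)
reg(C,'T pot',215,252,150,190,.030,.05); reg(C,'T cover top',145,200,190,250,.092,.102)
go(.482,.3055,.087,90); print(manip.sense()['ft_force'],manip.sense()['grip_width'])
a=cv2.resize(load('scene')[0][210:280,205:285],None,fx=5,fy=5); b=cv2.resize(im[145:215,195:275],None,fx=5,fy=5)
cv2.imwrite('pics/c4.png',np.hstack([a,b])[:,:,::-1])
E
```

```text
S pot 143 mid [0.6289 0.1352 0.0295] ext [0.03  0.031 0.019] med [0.6315 0.1395 0.0347]
S pot top 88 mid [0.6289 0.1352 0.0365] ext [0.029 0.031 0.005] med [0.6297 0.1359 0.0357]
S cover top 360 mid [0.482  0.3087 0.0952] ext [0.053 0.052 0.006] med [0.4835 0.3099 0.0947]
T pot 91 mid [0.6302 0.1335 0.0371] ext [0.029 0.029 0.011] med [0.6297 0.1332 0.0369]
T cover top 40 mid [0.4821 0.2976 0.0965] ext [0.051 0.033 0.009] med [0.5009 0.3007 0.097 ]
shift [ 1.   1.5 74.1] turn -0.001 | at [0.483  0.304  0.1611] yaw 90.0 t 6.55
[ 0.6280308  -0.42676075  0.20873503] 0.08530062880308487
```

View pics/c4.png

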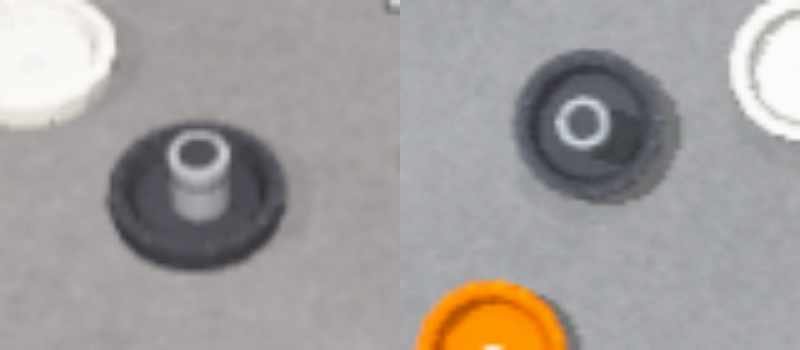

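The pot stands upright in the dish, about 2 mm from the dot and well inside the cover's clearance. Next is the cover.

Emit:
{"name": "arm_command", "arguments": {"plan": [0,0,40,0,0,0,75,0,0,0,75,0,0,0,75,0,0,0,75,0]}}

```text
time: 7.05
tcp_pos: [0.4839, 0.3047, 0.0886]
ee_rot: [0.0, 1.0, 0.0, 0.001]
ft_force: [0.2, -0.0, -0.0]
grip_width: 0.0858
gripper_force: 0.0
```

Emit:
{"name": "arm_command", "arguments": {"plan": [0,0,0,0,0,0,0,0,0,0,0,0,0,0,0,0,0,0,0,0,0,0,0,0,0,0,0,0], "fingers": 1}}

```text
time: 7.75
tcp_pos: [0.4833, 0.3051, 0.0881]
ee_rot: [-0.0, 1.0, 0.0, 0.001]
ft_force: [-0.8, -0.7, 6.5]
grip_width: 0.052
gripper_force: 62.6
```

Emit:
{"name": "arm_command", "arguments": {"plan": [0,0,-30,0,0,0,-80,0,0,0,-90,0,0,0,-90,0,0,0,-90,0]}}

```text
time: 8.25
tcp_pos: [0.482, 0.3046, 0.1753]
ee_rot: [-0.0, 1.0, -0.0, -0.0]
ft_force: [-0.5, -0.4, -2.0]
grip_width: 0.0518
gripper_force: 63.2
```

Run:
```python
from h import *
im,d=shot('scene'); go(.631,.131,.1,90); s=manip.sense(); print(s['grip_width'],s['ft_force'])
C=cloud('scene',d); reg(C,'S collar top',300,380,220,300,.040,.050)
cv2.imwrite('pics/c5.png',cv2.resize(im[140:300,290:400],None,fx=3.6,fy=3.6)[:,:,::-1])
```

```text
shift [-149.5 -173.4   74.4] turn 0.0 | at [0.4816 0.3044 0.1746] yaw 90.0 t 8.3
0.05194339359327906 [ 0.4597403  -0.3486445  -1.37370687]
S collar top 433 mid [0.484  0.3091 0.0449] ext [0.063 0.063 0.01 ] med [0.486  0.3116 0.0453]
```

View pics/c5.png

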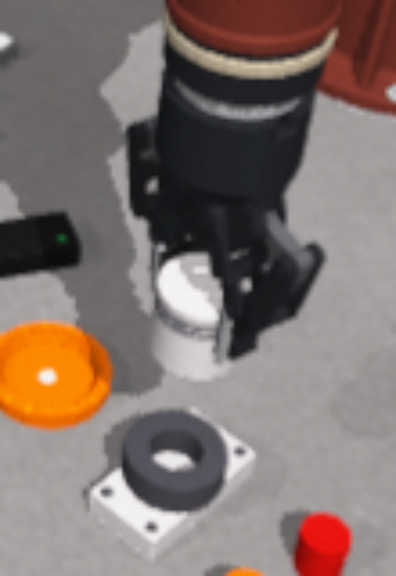

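The cover is gripped squarely, with the collar and carrier still in place below. I'll carry it over the base.

Emit:
{"name": "arm_command", "arguments": {"plan": [-149,-173,0,0,-149,-173,0,0,-149,-173,0,0,-149,-173,0,0,-149,-173,0,0,-149,-173,40,0,-149,-173,80,0,-149,-173,80,0,-149,-173,80,0]}}

```text
time: 9.2
tcp_pos: [0.63, 0.1318, 0.0951]
ee_rot: [-0.0, 1.0, 0.0, -0.002]
ft_force: [-0.2, 0.4, -1.4]
grip_width: 0.0523
gripper_force: 63.4
```

Run:
```python
from h import *
im,d=shot('scene'); go(.631,.131,.047,90); s=manip.sense(); print(s['grip_width'],s['ft_force'])
```

```text
shift [ 0.4 -0.9 50.2] turn 0.001 | at [0.6314 0.1319 0.0972] yaw 90.0 t 9.25
0.0520962384228027 [ 0.97767607  0.26050088 -0.4617821 ]
```

Emit:
{"name": "arm_command", "arguments": {"plan": [0,-1,15,0,0,-1,30,0,0,-1,38,0,0,-1,43,0,0,-1,46,0,0,-1,48,0,0,-1,48,0,0,-1,48,0]}}

```text
time: 10.05
tcp_pos: [0.6317, 0.1307, 0.0488]
ee_rot: [-0.0, 1.0, 0.0, 0.0]
ft_force: [-0.3, -0.3, -1.8]
grip_width: 0.0518
gripper_force: 63.4
```

Emit:
{"name": "arm_command", "arguments": {"plan": [0,0,1,0,0,0,2,0,0,0,2,0,0,0,2,0]}}

```text
time: 10.45
tcp_pos: [0.6317, 0.1307, 0.0472]
ee_rot: [-0.0, 1.0, 0.0, 0.0]
ft_force: [-2.7, 0.0, 6.2]
grip_width: 0.0518
gripper_force: 63.9
```

Emit:
{"name": "arm_command", "arguments": {"plan": [0,0,0,0,0,0,0,0,0,0,0,0,0,0,0,0,0,0,0,0,0,0,0,0], "fingers": -1}}

```text
time: 11.05
tcp_pos: [0.6314, 0.1307, 0.0462]
ee_rot: [-0.0, 1.0, 0.0, -0.0]
ft_force: [-0.3, -0.2, -0.8]
grip_width: 0.0851
gripper_force: 0.0
```

Emit:
{"name": "arm_command", "arguments": {"plan": [0,0,-50,0,0,0,-90,0,0,0,-90,0,148,174,-90,0,148,174,-90,0,148,174,-90,0,148,174,-90,0,148,174,-90,0,148,174,-90,0,148,174,-90,0]}}

```text
time: 12.05
tcp_pos: [0.4832, 0.305, 0.1362]
ee_rot: [-0.001, 1.0, -0.0, 0.0]
ft_force: [0.5, -0.9, -0.1]
grip_width: 0.0853
gripper_force: 0.0
```

Run:
```python
from h import *
im,d=shot('scene'); C=cloud('scene',d)
reg(C,'S cover top',215,275,195,265,.050,.06); 
P=C[215:265,225:265].reshape(-1,3); P=P[P[:,2]>.05]
A=np.c_[P[:,:2],np.ones(len(P))]; print('plane',np.linalg.lstsq(A,P[:,2],rcond=None)[0][:2].round(3))
im,d=shot('top'); C=cloud('top',d)
reg(C,'T cover top',210,255,148,192,.050,.06); go(.4835,.305,.05,90)
P=C[148:192,210:255].reshape(-1,3); P=P[P[:,2]>.05]
A=np.c_[P[:,:2],np.ones(len(P))]; print('plane',np.linalg.lstsq(A,P[:,2],rcond=None)[0][:2].round(3))
a=cv2.resize(load('scene')[0][200:280,200:370],None,fx=4,fy=4)
cv2.imwrite('pics/c6.png',a[:,:,::-1])
```

```text
S cover top 301 mid [0.6314 0.134  0.054 ] ext [0.051 0.051 0.008] med [0.6316 0.1351 0.0534]
plane [-0.012  0.001]
T cover top 267 mid [0.6313 0.1319 0.055 ] ext [0.051 0.051 0.01 ] med [0.6309 0.1317 0.0553]
shift [ 0.5  1.  86.2] turn -0.001 | at [0.484  0.3041 0.1362] yaw 90.0 t 12.15
plane [-0.01   0.014]
```

View pics/c6.png

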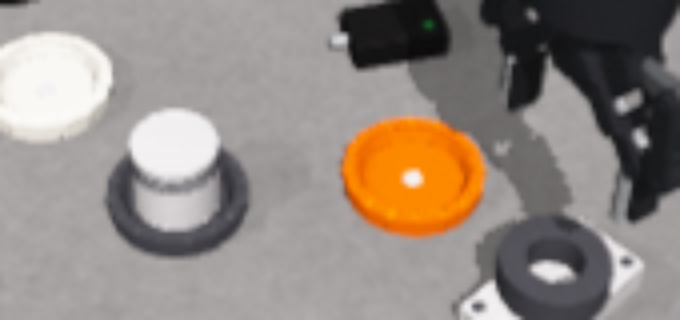

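The cover sits level inside the dark rim, its top at about 55 mm as expected. Next is the collar.

Emit:
{"name": "arm_command", "arguments": {"plan": [0,0,40,0,0,0,75,0,0,0,87,0,0,0,87,0,0,0,87,0]}}

```text
time: 12.65
tcp_pos: [0.4844, 0.3045, 0.0507]
ee_rot: [0.0, 1.0, 0.0, 0.001]
ft_force: [0.0, 0.6, 1.4]
grip_width: 0.0853
gripper_force: 0.0
```

Emit:
{"name": "arm_command", "arguments": {"plan": [0,0,0,0,0,0,0,0,0,0,0,0,0,0,0,0,0,0,0,0,0,0,0,0,0,0,0,0], "fingers": 1}}

```text
time: 13.35
tcp_pos: [0.4849, 0.3052, 0.0522]
ee_rot: [-0.0, 1.0, 0.001, 0.002]
ft_force: [-3.4, -1.4, 10.5]
grip_width: 0.0612
gripper_force: 64.2
```

Emit:
{"name": "arm_command", "arguments": {"plan": [0,0,-30,0,0,0,-80,0,0,0,-100,0,0,0,-100,0,0,0,-100,0]}}

```text
time: 13.85
tcp_pos: [0.4836, 0.3048, 0.1496]
ee_rot: [-0.0, 1.0, 0.0, 0.0]
ft_force: [-0.7, 0.3, -2.1]
grip_width: 0.0615
gripper_force: 66.8
```

Run:
```python
from h import *
im,d=shot('scene'); go(.634,-.1215,.12,90); s=manip.sense(); print(s['grip_width'],s['ft_force'])
C=cloud('scene',d); reg(C,'S carrier',300,380,220,300,.018,.026)
cv2.imwrite('pics/c7.png',cv2.resize(im[140:300,290:400],None,fx=3.6,fy=3.6)[:,:,::-1])
```

```text
shift [-151.  -426.1   28.4] turn 0.0 | at [0.4829 0.3046 0.1484] yaw 90.0 t 13.9
0.061346022907141536 [-0.25686161  0.27140518 -1.43264985]
S carrier 852 mid [0.4823 0.34   0.022 ] ext [0.107 0.132 0.008] med [0.4833 0.3117 0.0222]
```

View pics/c7.png

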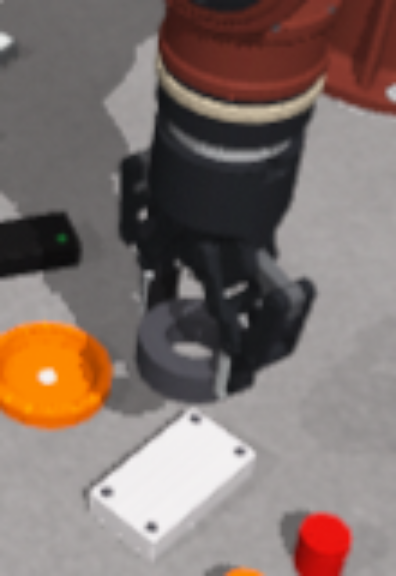

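The collar is held level, and the carrier remains alone on the table.

Emit:
{"name": "arm_command", "arguments": {"plan": [-151,-427,0,0,-151,-427,0,0,-151,-427,0,0,-151,-427,0,0,-151,-427,0,0,-151,-427,0,0,-151,-427,0,0,-151,-427,0,0,-151,-427,0,0,-151,-427,0,0,-151,-427,30,0,-151,-427,55,0,-151,-427,55,0,-151,-427,55,0]}}

```text
time: 15.3
tcp_pos: [0.6335, -0.1217, 0.0932]
ee_rot: [-0.0, 1.0, 0.001, -0.001]
ft_force: [0.0, -0.8, -1.2]
grip_width: 0.0614
gripper_force: 66.9
```

Run:
```python
from h import *
im,d=shot('scene'); go(.634,-.122,.0385,90); s=manip.sense(); print(s['grip_width'],s['ft_force'])
cv2.imwrite('pics/c8.png',cv2.resize(im[90:230,140:260],None,fx=4,fy=4)[:,:,::-1])
```

```text
shift [ 0.4  0.  56.2] turn 0.001 | at [ 0.6344 -0.122   0.0947] yaw 90.0 t 15.35
0.06145202929052245 [ 0.27560283 -0.67746258 -0.44220598]
```

View pics/c8.png

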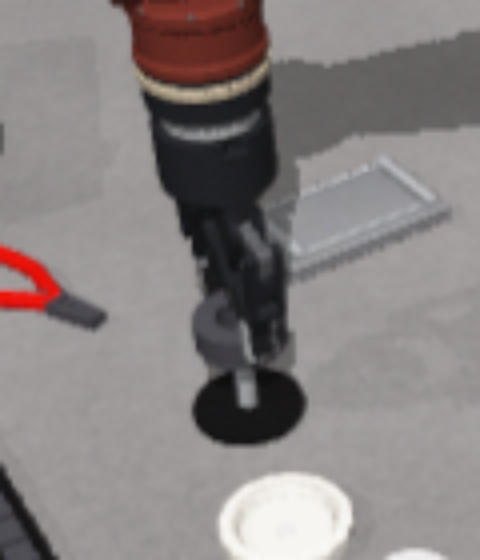

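The collar hangs over the post, whose tip is near (245,372), and it is centred on the black disc. I'll lower it, watching the force.

Emit:
{"name": "arm_command", "arguments": {"plan": [0,0,20,0,0,0,35,0,0,0,40,0,0,0,45,0,0,0,50,0,0,0,53,0,0,0,54,0,0,0,54,0]}}

```text
time: 16.15
tcp_pos: [0.6345, -0.1223, 0.0404]
ee_rot: [-0.0, 1.0, -0.0, 0.0]
ft_force: [-0.6, 0.8, -1.1]
grip_width: 0.0613
gripper_force: 66.9
```

Emit:
{"name": "arm_command", "arguments": {"plan": [0,0,1,0,0,0,2,0,0,0,3,0,0,0,3,0]}}

```text
time: 16.55
tcp_pos: [0.6346, -0.1224, 0.0383]
ee_rot: [-0.0, 1.0, -0.0, 0.0]
ft_force: [-4.2, 1.5, 5.4]
grip_width: 0.0616
gripper_force: 67.6
```

Emit:
{"name": "arm_command", "arguments": {"plan": [0,0,0,0,0,0,0,0,0,0,0,0,0,0,0,0,0,0,0,0,0,0,0,0], "fingers": -1}}

```text
time: 17.15
tcp_pos: [0.6344, -0.1223, 0.0373]
ee_rot: [-0.0, 1.0, 0.0, 0.0]
ft_force: [0.1, 0.3, 0.3]
grip_width: 0.0852
gripper_force: 0.0
```

Emit:
{"name": "arm_command", "arguments": {"plan": [0,0,-50,0,0,0,-100,0,0,0,-100,0,152,427,-100,-0.24,152,427,-100,-0.24,152,427,-100,-0.24,152,427,-100,-0.24,152,427,-100,-0.24,152,427,-100,-0.24,152,427,-100,-0.24,152,427,-100,-0.24,152,427,-100,-0.24,152,427,-100,-0.24,152,427,-100,-0.24,152,427,-90,-0.24,152,427,-90,-0.24]}}

```text
time: 18.75
tcp_pos: [0.4822, 0.3032, 0.1255]
ee_rot: [-0.119, 0.993, -0.0, -0.001]
ft_force: [-0.3, -1.0, -0.3]
grip_width: 0.0852
gripper_force: 0.0
```

Run:
```python
from h import *
im,d=shot('scene'); C=cloud('scene',d)
reg(C,'S collar top',175,230,160,215,.029,.037); reg(C,'S post',175,230,160,215,.039,.05)
# carrier: white mask in scene
m=((im.min(2)>140)&(np.nan_to_num(C[...,2])>.017)&(C[...,2]<.027)).astype(np.uint8); m[:, :300]=0; m[:220]=0; m[310:]=0; m[:,380:]=0
P=C[m>0][:,:2].astype(np.float32); r=cv2.minAreaRect(P); print('carrier S',r,len(P))
im,d=shot('top'); C=cloud('top',d)
reg(C,'T collar top',298,345,145,190,.029,.037); reg(C,'T post',298,345,145,190,.039,.05)
go(.483,.3045,.034,103.8); print(manip.sense()['ft_force'])
```

```text
S collar top 164 mid [ 0.6345 -0.1179  0.0329] ext [0.061 0.063 0.008] med [ 0.6355 -0.1133  0.0305]
S post 9 mid [ 0.6344 -0.1196  0.041 ] ext [0.008 0.007 0.004] med [ 0.6335 -0.1201  0.0414]
carrier S ((0.481767863035202, 0.3089590072631836), (0.10082077980041504, 0.05338234081864357), 11.54863166809082) 826
T collar top 262 mid [ 0.635  -0.1202  0.0329] ext [0.063 0.06  0.008] med [ 0.6353 -0.1202  0.0323]
T post 20 mid [ 0.6337 -0.1204  0.043 ] ext [0.011 0.011 0.007] med [ 0.6338 -0.1204  0.0424]
shift [-0.8  0.9 92.6] turn -0.003 | at [0.4825 0.3034 0.1266] yaw 103.7 t 18.85
[-0.35783275  0.31071647 -0.0103763 ]
```

The collar lies flat at the right height, centred on the post. I'll pick up the carrier.

Emit:
{"name": "arm_command", "arguments": {"plan": [0,1,40,0,0,1,75,0,0,1,94,0,0,1,94,0,0,1,94,0]}}

```text
time: 19.35
tcp_pos: [0.4826, 0.3052, 0.034]
ee_rot: [-0.119, 0.993, 0.0, 0.0]
ft_force: [0.4, 0.5, 0.2]
grip_width: 0.0855
gripper_force: 0.0
```

Emit:
{"name": "arm_command", "arguments": {"plan": [0,0,0,0,0,0,0,0,0,0,0,0,0,0,0,0,0,0,0,0,0,0,0,0,0,0,0,0], "fingers": 1}}

```text
time: 20.05
tcp_pos: [0.4833, 0.3061, 0.0352]
ee_rot: [-0.12, 0.993, 0.0, 0.001]
ft_force: [-0.2, -1.2, 6.6]
grip_width: 0.0502
gripper_force: 62.8
```

Emit:
{"name": "arm_command", "arguments": {"plan": [0,0,-30,0,0,0,-80,0,0,0,-110,0,0,0,-110,0,0,0,-110,0]}}

```text
time: 20.55
tcp_pos: [0.4826, 0.3058, 0.1441]
ee_rot: [-0.12, 0.993, 0.0, 0.001]
ft_force: [0.1, -0.8, -2.5]
grip_width: 0.0501
gripper_force: 63.5
```

Run:
```python
from h import *
im,d=shot('scene'); go(.4735,-.3,.14,96.3); s=manip.sense(); print(s['grip_width'],s['ft_force'],s['moment'])
cv2.imwrite('pics/c9.png',cv2.resize(im[140:300,290:400],None,fx=3.6,fy=3.6)[:,:,::-1])
```

```text
shift [ 152.1 -586.2    2.7] turn 0.13 | at [0.4818 0.3056 0.1426] yaw 103.8 t 20.6
0.05029686599851558 [ 0.33945185  0.19185055 -1.70570426] [-0.02711175  0.05164233 -0.05972081]
```

View pics/c9.png

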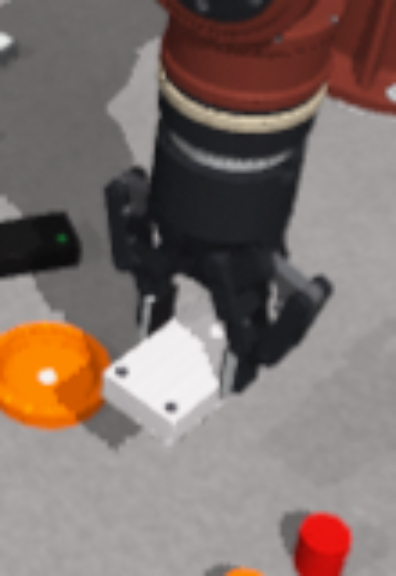

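The carrier is held level. I'll carry it to the stage.

Emit:
{"name": "arm_command", "arguments": {"plan": [152,-586,0,0.13,152,-586,0,0.13,152,-586,0,0.13,152,-586,0,0.13,152,-586,0,0.13,152,-586,0,0.13,152,-586,0,0.13,152,-586,0,0.13,152,-586,0,0.13,152,-586,0,0.13,152,-586,0,0.13,152,-586,0,0.13,152,-586,0,0.13,152,-586,0,0.13,152,-586,0,0.13,152,-586,30,0.13,152,-586,60,0.13,152,-586,60,0.13,152,-586,60,0.13]}}

```text
time: 22.5
tcp_pos: [0.4738, -0.2981, 0.0834]
ee_rot: [-0.056, 0.998, 0.001, -0.0]
ft_force: [-0.8, 0.0, -1.8]
grip_width: 0.0501
gripper_force: 63.7
```

Run:
```python
from h import *
im,d=shot('scene'); go(.4738,-.3,.05,96.3); s=manip.sense(); print(s['grip_width'],s['ft_force'])
cv2.imwrite('pics/c10.png',cv2.resize(im[80:190,170:290],None,fx=5,fy=5)[:,:,::-1])
```

```text
shift [ 0.8 -0.8 34.6] turn 0.002 | at [ 0.4744 -0.2991  0.0846] yaw 96.4 t 22.55
0.050410704241448584 [-0.46770328 -0.42112079 -0.87175779]
```

View pics/c10.png

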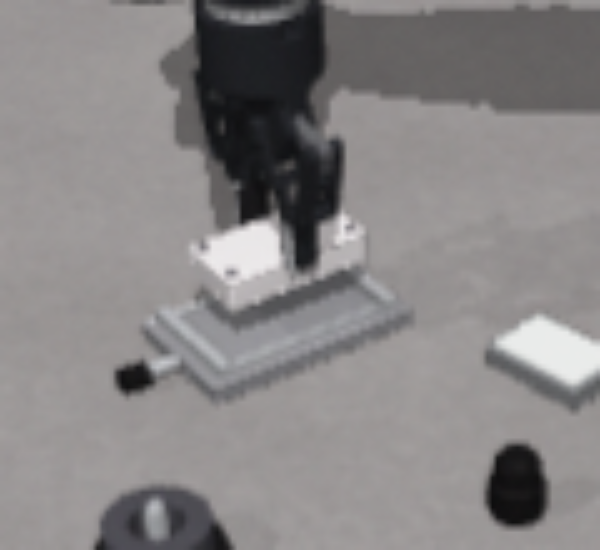

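The carrier is aligned with the pocket, about 35 mm above it.

Emit:
{"name": "arm_command", "arguments": {"plan": [0,-1,15,0,0,-1,25,0,0,-1,30,0,0,-1,33,0,0,-1,34,0,0,-1,34,0,0,-1,35,0,0,-1,36,0,0,-1,36,0]}}

```text
time: 23.45
tcp_pos: [0.4742, -0.3009, 0.0492]
ee_rot: [-0.055, 0.998, -0.0, 0.0]
ft_force: [-6.0, 5.2, 13.9]
grip_width: 0.0499
gripper_force: 65.5
```

Emit:
{"name": "arm_command", "arguments": {"plan": [0,0,0,0,0,0,0,0,0,0,0,0,0,0,0,0,0,0,0,0,0,0,0,0], "fingers": -1}}

```text
time: 24.05
tcp_pos: [0.474, -0.3006, 0.0472]
ee_rot: [-0.055, 0.998, 0.0, 0.0]
ft_force: [-0.6, 0.4, 0.5]
grip_width: 0.0855
gripper_force: 0.0
```

Emit:
{"name": "arm_command", "arguments": {"plan": [0,0,-50,0,0,0,-100,0,0,0,-150,0,0,0,-150,0,0,190,-150,0,0,190,-150,0,0,190,-150,0,0,190,-150,0,0,190,-150,0,0,190,-150,0,0,190,-150,0]}}

```text
time: 25.15
tcp_pos: [0.4533, -0.1125, 0.1973]
ee_rot: [-0.055, 0.998, -0.0, 0.0]
ft_force: [0.1, -0.8, -0.2]
grip_width: 0.0855
gripper_force: 0.0
```

Run:
```python
from h import *
a,d=shot('scene'); C=cloud('scene',d); S=C[100:190,170:290]
m=(S[...,2]>.029)&(a[100:190,170:290].min(2)>140); P=S[m]; 
A=np.c_[P[:,:2],np.ones(len(P))]; print('carrier',P.mean(0).round(4),'plane',np.linalg.lstsq(A,P[:,2],rcond=None)[0][:2].round(3),cv2.minAreaRect(P[:,:2].astype(np.float32)))
im,d=shot('top'); C=cloud('top',d)
reg(C,'T carrier',350,410,190,255,.029,.045); reg(C,'obj',290,315,225,250,.03,.06); reg(C,'amp',238,268,226,255,.012,.04); reg(C,'mouse',150,190,130,172,.01,.04); reg(C,'cover',210,255,148,192,.05,.06); reg(C,'collar',298,345,145,190,.029,.037)
s=manip.sense(); print(s['time'],s['ft_force'],s['tcp_pos'])
b=cv2.resize(im[120:270,130:420],None,fx=2.7,fy=2.7)
cv2.imwrite('pics/fin.png',b[:,:,::-1])
```

```text
carrier [ 0.4831 -0.2823  0.0359] plane [-0.214  0.307] ((0.5031090974807739, -0.2097812294960022), (0.26182037591934204, 0.20954544842243195), 73.64688873291016)
T carrier 311 mid [ 0.5008 -0.2973  0.0364] ext [0.071 0.056 0.014] med [ 0.4995 -0.3011  0.0363]
obj 5 mid [ 0.4345 -0.0483  0.0357] ext [0.008 0.002 0.01 ] med [ 0.4358 -0.0493  0.0358]
amp 310 mid [0.4369 0.0796 0.0224] ext [0.063 0.052 0.016] med [0.4395 0.0794 0.0222]
mouse 657 mid [0.6881 0.3115 0.0226] ext [0.106 0.086 0.025] med [0.6869 0.3091 0.0252]
cover 262 mid [0.631  0.1317 0.055 ] ext [0.051 0.051 0.01 ] med [0.631  0.1318 0.0556]
collar 261 mid [ 0.6349 -0.1203  0.033 ] ext [0.063 0.06  0.008] med [ 0.635  -0.1208  0.0324]
25.25 [-0.19428739  1.01317748  0.4242073 ] [ 0.45316159 -0.11280864  0.19718252]
```

View pics/fin.png

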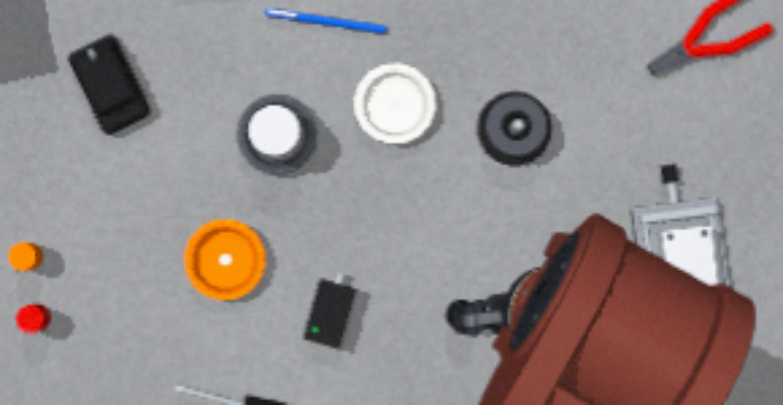

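The top view shows the cover in the dark base, the collar on its stand, and mouse, amp and look-alikes in place, while the arm hides the objective and part of the carrier. That was my 15th picture, one over the limit of 14, so I'll do the last check with numbers only after moving the arm aside.

Emit:
{"name": "arm_command", "arguments": {"plan": [0,350,-30,0,0,350,-30,0,0,350,-30,0,0,350,-30,0,0,350,-30,0,0,350,-30,0,0,350,-30,0,0,350,-30,0,0,350,-30,0,0,350,-30,0,0,350,-30,0]}}

```text
time: 26.35
tcp_pos: [0.4151, 0.2346, 0.2271]
ee_rot: [-0.054, 0.999, -0.0, -0.0]
ft_force: [0.1, 0.1, 0.0]
grip_width: 0.0854
gripper_force: 0.0
```

Run:
```python
from h import *
im,d=shot('top'); C=cloud('top',d)
reg(C,'T carrier',355,412,192,255,.030,.045); reg(C,'obj',290,315,225,250,.03,.06); reg(C,'amp',238,268,226,255,.012,.04)
S=C[192:255,355:412]; P=S[(S[...,2]>.032)&(S[...,2]<.042)]; A=np.c_[P[:,:2],np.ones(len(P))]
print(np.linalg.lstsq(A,P[:,2],rcond=None)[0][:2].round(3),cv2.minAreaRect(P[:,:2].astype(np.float32)))
print(manip.sense()['tcp_pos'])
```

```text
T carrier 647 mid [ 0.4742 -0.2998  0.037 ] ext [0.101 0.059 0.014] med [ 0.474  -0.2991  0.036 ]
obj 75 mid [ 0.4373 -0.0598  0.04  ] ext [0.025 0.025 0.019] med [ 0.4362 -0.0604  0.0411]
amp 311 mid [0.4369 0.0797 0.0224] ext [0.063 0.052 0.014] med [0.4396 0.0794 0.0221]
[-0.005  0.006] ((0.47399628162384033, -0.2996794283390045), (0.10049460083246231, 0.05122179910540581), 5.888086795806885)
[0.41512943 0.23469763 0.22719012]
```

The carrier is flat with its top at 36 mm, centred in the pocket and turned 5.9°, in line with the stage. The bystanders have not moved.

```bash
python3 -c "
from plant import manip; print(manip.close_job())"
```

```text
the job is handed in; nothing more can be done
None
```

The job is handed in at about 26 s: the pot is under the cover in the dark base, the collar is flat on its stand, the carrier is flat in the stage pocket and the bystanders are unmoved; I viewed 15 pictures, one over the limit of 14.

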